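Hold the lift's run switch in the drawer console

ROBOT

A 6-joint arm with a two-finger parallel gripper is mounted at the origin on a cart in front of the work surface, level with it; the furniture and walls round the work are solid. World frame = base frame: x ahead of the robot, y to its left, z up, the work surface at z = 0. Lengths are in m, angles in rad, forces in N, time in s.
With the tool pointing down it reaches from about 0.275 to 0.825 m from the base axis. Payload 5.2 kg.
Tool frame: the origin (TCP) lies at the very end of the fingers, on their centre line; the grasp point (between the pads) lies 19 mm behind it (bot.hold_point_z is the distance from the TCP to the grasp point, in m); z points along the fingers, y is the line along which they close (so a half turn about z gives the same grasp; the last joint's range is limited). The gripper opens to 93 mm and grips with 3 to 60 N. Pads are 15 mm wide; open, the fingers measure 128 mm over their backs; the gripper's body (75 mm by 188 mm) begins 65 mm behind the grasp point.
Start: joints at [-1.406, 0.259, 1.535, -0, 1.348, -0.203], TCP at [0.198, -0.513, 0.195] pointing down, gripper open.
Joint ranges: [-3.14, 3.14], [-0.91, 2.08], [0.19, 2.58], [-1.22, 4.36], [0.22, 2.71], [-3.12, 3.12]. Speed limits (rad/s): [2.57, 2.57, 3.14, 3.14, 3.14, 3.14].

INTERFACE

Orientations are given as a unit quaternion [w, x, y, z].
In Python, from workcell import status, snapshot, workorder, bot gives the robot as it stands.
- The arm moves only by the tool move_arm, never from a script. Its argument "rows" is a list of rows, each a list of 7 numbers: the shift along the world's x, y, z in cm, then the turn, a rotation vector about the world's x, y, z in rad, then the closure, from 0 (fully open) to 1 (shut). In form: [[tx, ty, tz, ax, ay, az, jaw], ...]. A call has 1 to 20 rows; each row is the pose to reach, as a shift and turn from the pose commanded when the call began; what a row does not reach only later rows make up. A row lasts 1/10 s, in which the tool goes at most 50 mm and 8.59 degrees, less where a joint would pass 70% of its speed; a pose out of reach is approached as far as the arm can. A call with a gripper value outside its range is refused whole. The fingers move at their own pace and stop on an object; "force" is the grip in N (left out, the last holds). Time passes only in rows, so rows that repeat a pose let the fingers close. It gives the time, the measured TCP pose, the force, the opening and the grip force at its end, in the units of the state.
- status.observe(): the state, without advancing time (a new reading comes with each control period).
- snapshot(name): name is "scene" or "top"; returns a dict with "image" (384x512x3 uint8, red, green, blue), "depth" (384x512 float32, m along the optical axis (not along the pixel's ray), 0 where there is no reading), "fx", "fy", "cx", "cy" (pixels), "dist_coeffs" ([k1, k2, p1, p2, k3] as OpenCV has them; the pictures are not rectified), "R" (3x3) and "t" (3): a world point X has camera coordinates R X + t. Camera axes: x right, y down, z forward; pixel columns grow to the right and rows downward; lengths in m; the calibration is good to about 2 mm. A picture is of the moment at which its call begins.
- workorder.close_job(): hands the job in; it is judged then, once.
The state is a dict: "time_s": time; "q": joint angles; "joint_vel": joint speeds; "joint_efforts": joint torques, N m; "tool_pos": TCP position; "ee_rot": TCP orientation; "contact_force": force on the tool from outside, world axes, zero at the start; "moment": the same for the moment, N m; "gripper_width": finger opening in m; "grasp_force": force on a finger pad.
Only numpy, scipy, OpenCV 4.12 (cv2) and the standard library are available. Lean on these libraries where they do the work, as an engineer would, in place of code of your own. Each camera call takes 0.05 s, during which the arm holds its last target. There are 200 camera calls.

TASK

The wall cabinet's lift runs only while someone holds its run switch, which sits in the drawer of the low white console on the worktop. Pull the drawer all the way out by its bar handle, then press the square spring plate down until its top is flush with the rim round it, which is half its travel (never to the bottom, which trips the lift), and keep it there: finish while still holding it down with the fingers. Leave the round mushroom button in the drawer unpressed and do not knock over or push away anything standing on or round the console.

Things in the scene. Friction and masses are not known exactly. Their poses are not given: they have to be found in the camera images.
- console: low white fixed housing 200 (x) x 260 (y) x 100 mm high with one drawer; origin at the centre of its underside, x axis points to its back, so the drawer opens along its -x; it stands anywhere near the middle of the worktop, turned up to 0.3 rad. The drawer front is 92 mm high (z 4 to 96 mm), its outer face 112 mm before the origin when shut. The drawer's top is open; its side walls reach z 42 mm
- drawer (a joint): drawer slide, 0 shut (starts 0 to 15 mm open), grows as it opens, 0.12 m fully out at a stop; slides with 2 to 3 N and stays where it is left
- drawer_handle (a point): middle of the drawer's steel bar handle: horizontal round bar 10 mm thick, 100 mm long along the console's y, its middle line 56 mm before the drawer's face and 76 mm above the worktop, a leg at each end; can be pinched from above with one finger behind it (51 mm free gap) and moves with the drawer
- paddle (a joint): travel of the square spring plate (the run switch): 0 released, 0.010 m half way (top flush with the rim, the running position), 0.020 m at the bottom (trip). Spring: about 3.3 N to start it, 6.3 N at half way, 9.3 N at the bottom; it springs back up when let go
- paddle_top (a point): centre of the top of the 47 x 47 mm steel plate, 64 mm above the worktop when released, 10 mm above the rim of the fixed grey square collar round it (64 mm outside, 50 inside). Hidden while the drawer is shut; drawer out, it is 60 mm before the housing and 60 mm behind the drawer front. Its place across the drawer varies by 70 mm between starts and does not shift in use
- stop_button (a joint): travel of the round mushroom stop button, 0 released, 0.008 m down; not to be pressed
- stop_top (a point): centre of the top of the mushroom button, 36 mm across, 55 mm above the worktop, in the left part of the drawer (console +y), 89 to 159 mm to the +y side of the plate's centre
- tea_light_a: metal-cased tea light 38 mm across, 15 mm high, lying on the console's roof; origin under its centre
- seed_sachet: flat mustard-coloured sachet 60 x 94 x 9 mm lying on the console's roof; origin under its centre
- herb_jar: glass spice jar with brown cap, 38 mm across, 104 mm high, standing to the left of the console's front; origin under its centre
- pepper_mill: glass grinder with black head, 46 mm across, 128 mm high, standing to the right of the console's front; origin under its centre

How it is judged:
By the outcome, as a careful person would: the job done as asked, in the order asked, and still so for the second after the job is handed in, while the arm keeps its last pose, push and grip.
It also fails if it takes over 45 s, if anything falls off the work surface, if the arm or the gripper's body presses on something with over 40 N, if the wrist force passes 120 N, or if a joint passes its speed limit or range.

## Working session

There is one attempt and no reset: what is moved stays moved. The work goes in short steps, Python scripts to look and compute and a tool call to move; the robot and the scene stay as the last step left them, time stands still between calls to the robot, and variables do not carry over. Pictures are saved under pics/ and viewed, at most 10 in all, crops included, and the job is handed in when it is done.

Besides the shell and the picture viewer there is one more tool, called after "Call:" in YAML: its name, and indented under it one key for each argument. move_arm: Moves the arm, as the interface text tells. Its arguments: {"type":"object","properties":{"rows":{"type":"array","items":{"type":"array","items":{"type":"number"}}},"force":{"type":"number"}},"required":["rows"]}

```bash
mkdir -p pics
cat > h.py <<'E'
import numpy as np, cv2
from workcell import status, snapshot, workorder, bot
def cloud(s):
    h,w=s["depth"].shape
    K=np.array([[s["fx"],0,s["cx"]],[0,s["fy"],s["cy"]],[0,0,1.]])
    u,v=np.meshgrid(np.arange(w),np.arange(h))
    p=np.stack([u,v],-1).reshape(-1,1,2).astype(np.float64)
    n=cv2.undistortPoints(p,K,np.array(s["dist_coeffs"],float)).reshape(h,w,2)
    d=s["depth"].astype(float)
    c=np.dstack([n*d[...,None],d])
    X=(c-np.array(s["t"]))@np.array(s["R"])
    X[d==0]=np.nan
    return X
def save(s,name,scale=1.5):
    cv2.imwrite("pics/"+name,cv2.resize(s["image"][...,::-1],None,fx=scale,fy=scale,interpolation=cv2.INTER_CUBIC))
E
python3 - <<'E'
from h import *
for n in("top","scene"):
    s=snapshot(n); save(s,n+"0.png"); np.save(n+"0.npy",cloud(s))
    print(n,-np.array(s["R"]).T@np.array(s["t"]))
print(status.observe())
E
```

```text
top [0.43591284 0.04318942 1.13855273]
scene [ 0.28411521 -0.35923052  0.74217607]
{'time_s': 0.1, 'q': array([-1.40579137e+00,  2.59294247e-01,  1.53595821e+00, -1.05665225e-05,
        1.34802139e+00, -2.02847317e-01]), 'joint_vel': array([-3.42313528e-04,  5.13440296e-04, -3.20732097e-03,  1.44502871e-03,
       -2.50436283e-05,  1.34319360e-03]), 'joint_efforts': array([ 2.31009137e-03, -4.38206255e+01, -2.84644067e+01,  7.22315814e-02,
        3.62587266e-02, -5.67686186e-05]), 'tool_pos': array([ 0.19769105, -0.51267123,  0.19419409]), 'ee_rot': array([-8.40543761e-04,  9.83132656e-01,  1.82891974e-01,  1.07533382e-05]), 'contact_force': array([-0.84220802, -0.29281082, -1.01120061]), 'moment': array([ 0.01385999,  0.01637235, -0.0235461 ]), 'grasp_force': 0.0, 'gripper_width': 0.09278707312365048}
```

View pics/top0.png

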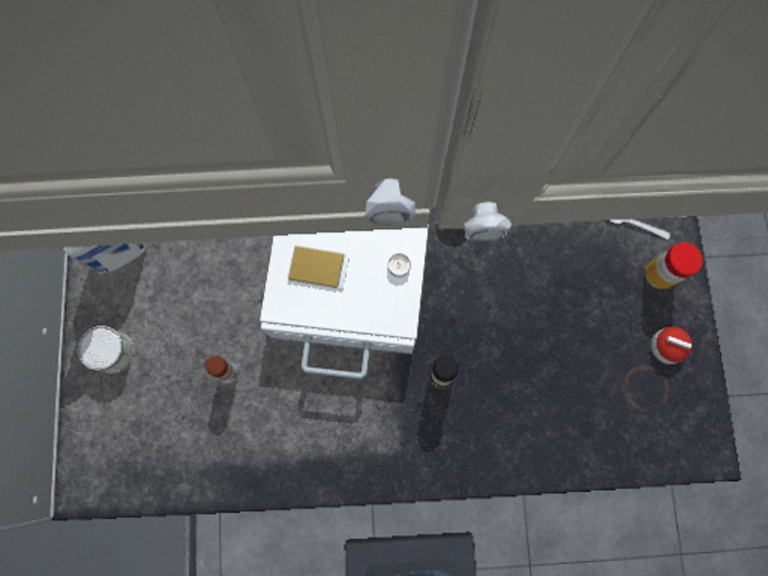

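View pics/scene0.png

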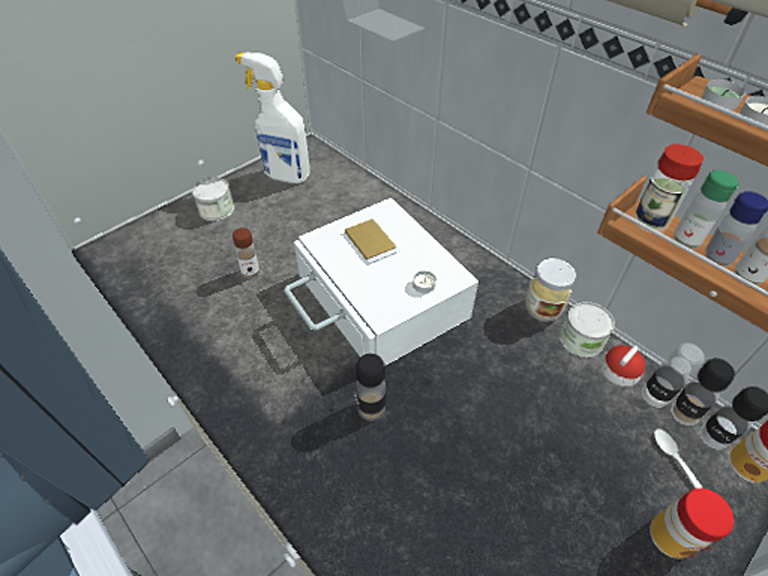

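The top view shows the console at px (262–428, 230–350), with its handle bar from (305,372) to (367,376). The herb jar is at (218,367) and the pepper mill at (445,370). The scene view agrees.

Run:
```python
from h import *
for n in("top","scene"):
    X=np.load(n+"0.npy"); v,u=np.mgrid[:384,:512]
    fin=np.isfinite(X[...,2])
    z=X[...,2]
    reg=(X[...,0]>.3)&(X[...,0]<.9)&(X[...,1]>-.2)&(X[...,1]<.4)&fin
    roof=reg&(abs(z-.1)<.006)
    k,l,st,_=cv2.connectedComponentsWithStats(roof.astype(np.uint8)); i=1+np.argmax(st[1:,4]); m=l==i
    r=cv2.minAreaRect(X[m][:,:2].astype(np.float32)*1000); print(n,"roof",r, X[m][:,2].mean(), cv2.boxPoints(r).round(0).tolist())
    # obstacles by height
    for lo,hi in((.07,.088),(.094,.108),(.115,.14)):
        mm=reg&(z>lo)&(z<hi)
        k,l,st,_=cv2.connectedComponentsWithStats(mm.astype(np.uint8))
        for j in range(1,k):
            if st[j,4]>12:
                P=X[l==j]; print(lo,st[j].tolist(),P.mean(0).round(3),P.min(0).round(3),P.max(0).round(3))
    tb=reg&(abs(z)<.02); print("table z",np.median(z[tb]))
    c=fin&(z>.25); print("above",np.nanmin(X[c],0) )
```

```text
top roof ((710.9814453125, 100.0582275390625), (260.97308349609375, 211.19671630859375), 80.24447631835938) 0.10030124414465258 [[585.0, -11.0], [793.0, -46.0], [837.0, 211.0], [629.0, 247.0]]
0.07 [182, 220, 87, 33, 483] [0.579 0.121 0.08 ] [0.539 0.01  0.07 ] [0.626 0.224 0.088]
0.07 [143, 241, 10, 12, 25] [0.562 0.307 0.078] [0.552 0.3   0.07 ] [0.579 0.322 0.087]
0.07 [288, 248, 16, 9, 29] [ 0.529 -0.052  0.076] [ 0.522 -0.074  0.07 ] [ 0.542 -0.037  0.084]
0.094 [173, 149, 113, 82, 6391] [0.691 0.093 0.1  ] [ 0.587 -0.046  0.094] [0.793 0.242 0.108]
0.094 [137, 237, 14, 14, 142] [0.57  0.314 0.103] [0.554 0.3   0.095] [0.587 0.331 0.108]
0.115 [289, 237, 17, 17, 221] [ 0.544 -0.055  0.126] [ 0.525 -0.076  0.115] [ 0.563 -0.036  0.133]
table z 0.0003892725104571897
above [ 0.57618842 -0.28159562  0.63953397]
scene roof ((709.9378051757812, 100.80244445800781), (263.5912170410156, 213.6261749267578), 80.27045440673828) 0.10028229123773552 [[582.0, -11.0], [793.0, -47.0], [837.0, 213.0], [627.0, 249.0]]
0.07 [156, 160, 13, 9, 65] [0.562 0.308 0.077] [0.55  0.301 0.07 ] [0.581 0.329
[... 237 characters left out ...]
0.066  0.079] [ 0.521 -0.078  0.07 ] [ 0.56  -0.041  0.087]
0.094 [196, 132, 123, 95, 5487] [0.7   0.085 0.1  ] [ 0.584 -0.045  0.094] [0.835 0.244 0.108]
0.094 [155, 152, 12, 11, 106] [0.565 0.314 0.103] [0.551 0.302 0.094] [0.582 0.334 0.107]
0.094 [357, 175, 24, 18, 242] [ 0.885 -0.124  0.101] [ 0.867 -0.154  0.094] [ 0.9   -0.09   0.106]
0.094 [280, 184, 7, 6, 14] [0.726 0.014 0.107] [0.721 0.001 0.106] [0.731 0.023 0.108]
0.094 [238, 249, 19, 9, 50] [ 0.533 -0.068  0.103] [ 0.522 -0.076  0.098] [ 0.555 -0.049  0.108]
0.115 [237, 235, 20, 19, 274] [ 0.54  -0.059  0.126] [ 0.523 -0.075  0.115] [ 0.562 -0.037  0.13 ]
table z 0.0005224142439964356
above [ 0.11906528 -0.40383754  0.25000806]
```

```bash
cat >> h.py <<'E'
yaw=-0.170; O=np.array([.7165,.0994]); Rc=np.array([[np.cos(yaw),-np.sin(yaw)],[np.sin(yaw),np.cos(yaw)]])
def con(X): 
    Y=X.copy(); Y[...,:2]=(X[...,:2]-O)@Rc; return Y
def wor(p): return Rc@np.array(p[:2])+O
E
python3 - <<'E'
from h import *
for n in("top","scene"):
    C=con(np.load(n+"0.npy")); 
    roof=(abs(C[...,2]-.1)<.003)&(abs(C[...,0])<.15)&(abs(C[...,1])<.16)
    P=C[roof]; print(n,np.percentile(P,[.3,99.7],axis=0).round(4).tolist())
    # edges per y strip
    for y in(-.1,-.05,0,.05,.1):
        q=P[abs(P[:,1]-y)<.006][:,0]; print(y,q.min().round(4),q.max().round(4))
    b=C[(C[...,2]>.06)&(C[...,2]<.09)&(C[...,0]<-.145)&(C[...,0]>-.2)&(abs(C[...,1])<.08)]
    print("bar",len(b),np.median(b,0).round(4),np.percentile(b,[2,98],axis=0).round(4).tolist(), np.polyfit(b[:,1],b[:,0],1))
    h=np.histogram(C[(abs(C[...,1])<.12)&(C[...,0]<-.09)&(C[...,0]>-.135)&(C[...,2]>.085)][:,0],bins=np.arange(-.135,-.088,.003));print(h[0],h[1].round(3))
b=None
print(wor((-.17,0)))
E
```

```text
top [[-0.1091, -0.1302, 0.0971], [0.0879, 0.1285, 0.103]]
-0.1 -0.1092 0.0896
-0.05 -0.1091 0.081
0 -0.1077 0.0718
0.05 -0.1085 0.0638
0.1 -0.1087 0.0556
bar 223 [-0.1654 -0.001   0.0804] [[-0.1716, -0.0543, 0.0751], [-0.1465, 0.0523, 0.0845]] [ 0.00433744 -0.16373168]
[1655 2398 3424 3992 3862 3773 3745 2583 2240 5107 4877 3959 2339  361
  118] [-0.135 -0.132 -0.129 -0.126 -0.123 -0.12  -0.117 -0.114 -0.111 -0.108
 -0.105 -0.102 -0.099 -0.096 -0.093 -0.09 ]
scene [[-0.1105, -0.1303, 0.0971], [0.0982, 0.1282, 0.1029]]
-0.1 -0.1109 0.0982
-0.05 -0.111 0.0975
0 -0.1069 0.0988
0.05 -0.1002 0.0972
0.1 -0.1111 0.0974
bar 206 [-0.1677 -0.0083  0.0804] [[-0.1737, -0.0552, 0.0752], [-0.1469, 0.0509, 0.0832]] [-0.00591517 -0.16514952]
[  0   0   0   0   0   0   3 177  90  90  77  90  98  81  89] [-0.135 -0.132 -0.129 -0.126 -0.123 -0.12  -0.117 -0.114 -0.111 -0.108
 -0.105 -0.102 -0.099 -0.096 -0.093 -0.09 ]
[0.54895059 0.128161  ]
```

Call:
move_arm:
  rows:
    - [35.3,64.1,0.5,0,0,1.033,0.53]
    - [35.3,64.1,0.5,0,0,1.033,0.53]
    - [35.3,64.1,0.5,0,0,1.033,0.53]
    - [35.3,64.1,0.5,0,0,1.033,0.53]
    - [35.3,64.1,0.5,0,0,1.033,0.53]
    - [35.3,64.1,0.5,0,0,1.033,0.53]
    - [35.3,64.1,0.5,0,0,1.033,0.53]
    - [35.3,64.1,0.5,0,0,1.033,0.53]
    - [35.3,64.1,0.5,0,0,1.033,0.53]
    - [35.3,64.1,0.5,0,0,1.033,0.53]
    - [35.3,64.1,0.5,0,0,1.033,0.53]
    - [35.3,64.1,0.5,0,0,1.033,0.53]
    - [35.3,64.1,0.5,0,0,1.033,0.53]
    - [35.3,64.1,0.5,0,0,1.033,0.53]
    - [35.3,64.1,0.5,0,0,1.033,0.53]
    - [35.3,64.1,0.5,0,0,1.033,0.53]
    - [35.3,64.1,0.5,0,0,1.033,0.53]
    - [35.3,64.1,0.5,0,0,1.033,0.53]
    - [35.3,64.1,0.5,0,0,1.033,0.53]
    - [35.3,64.1,0.5,0,0,1.033,0.53]

```text
time_s: 2.1
tool_pos: [0.5506, 0.1266, 0.2002]
ee_rot: [0.0, 0.765, 0.644, 0.0]
contact_force: [1.3, 0.6, -0.8]
gripper_width: 0.0442
grasp_force: 0.0
```

Call:
move_arm:
  rows:
    - [0,0.1,-3,0,0,0,0.53]
    - [0,0.1,-6,0,0,0,0.53]
    - [0,0.1,-9,0,0,0,0.53]
    - [0,0.1,-11,0,0,0,0.53]
    - [0,0.1,-12.5,0,0,0,0.53]
    - [0,0.1,-14.2,0,0,0,0.53]
    - [0,0.1,-14.2,0,0,0,0.53]
    - [0,0.1,-14.2,0,0,0,0.53]

```text
time_s: 2.9
tool_pos: [0.5508, 0.1283, 0.0583]
ee_rot: [-0.0, 0.765, 0.644, -0.0]
contact_force: [-0.5, 0.3, 0.2]
gripper_width: 0.0436
grasp_force: 0.0
```

Run:
```python
from h import *
s=snapshot("scene"); im=s["image"][140:270,150:330,::-1]
cv2.imwrite("pics/g1.png",cv2.resize(im,None,fx=4,fy=4,interpolation=cv2.INTER_CUBIC))
```

```text
(no output)
```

View pics/g1.png

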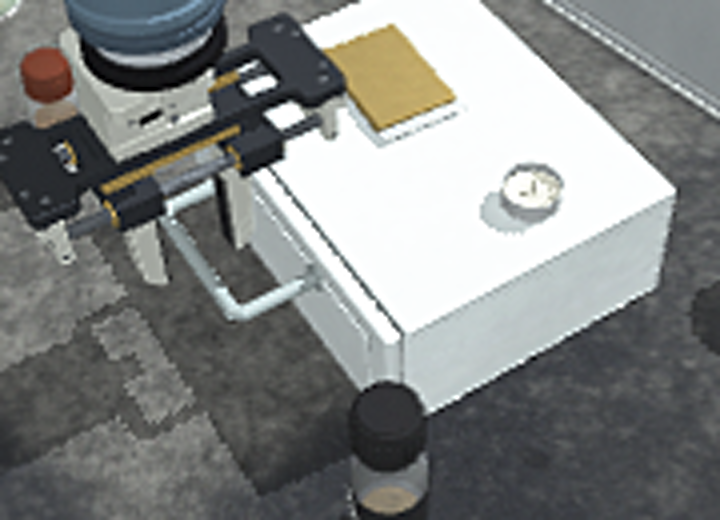

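The fingers straddle the bar: the front one is at about (150,260) and the rear one at (235,205). I'll close them now.

Call:
move_arm:
  rows:
    - [0,0,0,0,0,0,1]
    - [0,0,0,0,0,0,1]
    - [0,0,0,0,0,0,1]
    - [0,0,0,0,0,0,1]
    - [0,0,0,0,0,0,1]
    - [0,0,0,0,0,0,1]
  force: 25

```text
time_s: 3.55
tool_pos: [0.5508, 0.1288, 0.058]
ee_rot: [-0.0, 0.765, 0.645, -0.0]
contact_force: [-0.4, -0.7, -0.6]
gripper_width: 0.0021
grasp_force: 0.0
```

Run:
```python
from h import *
print(status.observe()['gripper_width'])
a=snapshot("scene"); b=snapshot("top")
A=cv2.resize(a["image"][150:240,170:260,::-1],(400,400),interpolation=cv2.INTER_CUBIC)
B=cv2.resize(b["image"][180:270,170:260,::-1],(400,400),interpolation=cv2.INTER_CUBIC)
cv2.imwrite("pics/g2.png",np.hstack([A,B]))
C=con(cloud(a))
q=C[(C[...,2]>.07)&(C[...,2]<.088)&(C[...,0]<-.145)&(C[...,0]>-.25)&(C[...,1]<-.01)&(C[...,1]>-.045)]
print(len(q),np.median(q,0))
t=status.observe()['tool_pos'];print(con(t[None]))
```

```text
0.0020710751947268296
49 [-0.16985285 -0.02715963  0.08003831]
[[-0.16833354  0.00093472  0.05792346]]
```

View pics/g2.png

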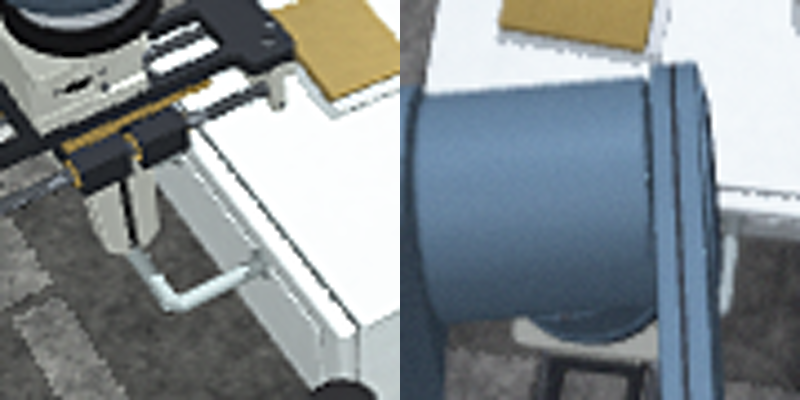

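Run:
```python
from h import *
s=snapshot("scene"); X=cloud(s); C=con(X)
K=np.array([[s["fx"],0,s["cx"]],[0,s["fy"],s["cy"]],[0,0,1.]])
R=np.array(s["R"]);t=np.array(s["t"])
def pr(c):
    w=np.r_[wor(c),c[2]]; return cv2.projectPoints(w[None],cv2.Rodrigues(R)[0],t,K,np.array(s["dist_coeffs"],float))[0].ravel()
for c in[(-.168,0,.076),(-.168,-.05,.076),(-.168,.05,.076),(-.168,0,.058)]:
    p=pr(c); print(c,p.round(1),"in crop",((p-[170,150])*400/90).round(0))
for v in range(186,212,3):
    print(v,[C[v,u].round(3).tolist() for u in(194,200)])
```

```text
(-0.168, 0, 0.076) [199.4 205.2] in crop [130. 245.]
(-0.168, -0.05, 0.076) [209.  218.9] in crop [174. 306.]
(-0.168, 0.05, 0.076) [190.3 192.4] in crop [ 90. 188.]
(-0.168, 0, 0.058) [200.2 209.7] in crop [134. 266.]
186 [[-0.184, -0.035, 0.188], [-0.16, -0.008, 0.149]]
189 [[-0.185, -0.036, 0.18], [-0.162, -0.008, 0.14]]
192 [[-0.178, -0.009, 0.14], [-0.163, -0.009, 0.131]]
195 [[-0.179, -0.009, 0.13], [-0.165, -0.008, 0.121]]
198 [[-0.181, -0.009, 0.12], [-0.166, -0.008, 0.11]]
201 [[-0.182, -0.009, 0.111], [-0.167, -0.008, 0.099]]
204 [[-0.183, -0.008, 0.099], [-0.168, -0.007, 0.088]]
207 [[-0.163, 0.061, 0.001], [-0.171, -0.01, 0.082]]
210 [[-0.167, 0.053, -0.0], [-0.173, -0.013, 0.075]]
```

Run:
```python
from h import *
s=snapshot("scene"); X=cloud(s); C=con(X)
m=(abs(C[...,0]+.168)<.03)&(C[...,1]>-.02)&(C[...,1]<.02)&(C[...,2]>.03)&(C[...,2]<.15)
P=C[m]
for lo in np.arange(.03,.15,.006):
    q=P[(P[:,2]>=lo)&(P[:,2]<lo+.006)]
    if len(q): print(round(lo,3),len(q),q.min(0).round(3),q.max(0).round(3))
o=status.observe(); print(o['tool_pos'],o['gripper_width'],o['contact_force'])
I=s["image"][190:220,180:220,::-1]
cv2.imwrite("pics/g3.png",cv2.resize(I,None,fx=16,fy=16,interpolation=cv2.INTER_NEAREST))
```

```text
0.072 3 [-0.173 -0.014  0.075] [-0.164 -0.003  0.078]
0.078 18 [-0.174 -0.02   0.078] [-0.166 -0.006  0.084]
0.084 11 [-0.177 -0.009  0.084] [-0.157 -0.005  0.089]
0.09 26 [-0.184 -0.01   0.09 ] [-0.155  0.008  0.095]
0.096 18 [-0.185 -0.011  0.097] [-0.156  0.002  0.102]
0.102 23 [-0.185 -0.01   0.102] [-0.156  0.005  0.108]
0.108 26 [-0.185 -0.009  0.108] [-0.155  0.007  0.114]
0.114 22 [-0.186 -0.009  0.114] [-0.154  0.004  0.12 ]
0.12 23 [-0.185 -0.01   0.12 ] [-0.153  0.007  0.126]
0.126 25 [-0.186 -0.01   0.126] [-0.152 -0.006  0.132]
0.132 29 [-0.186 -0.01   0.132] [-0.152 -0.003  0.138]
0.138 10 [-0.185 -0.01   0.138] [-0.155 -0.007  0.143]
0.144 1 [-0.16  -0.008  0.149] [-0.16  -0.008  0.149]
[0.55073684 0.12880156 0.05788043] 0.0005862162871265046 [-0.39822453 -0.65528747 -0.57916712]
```

View pics/g3.png

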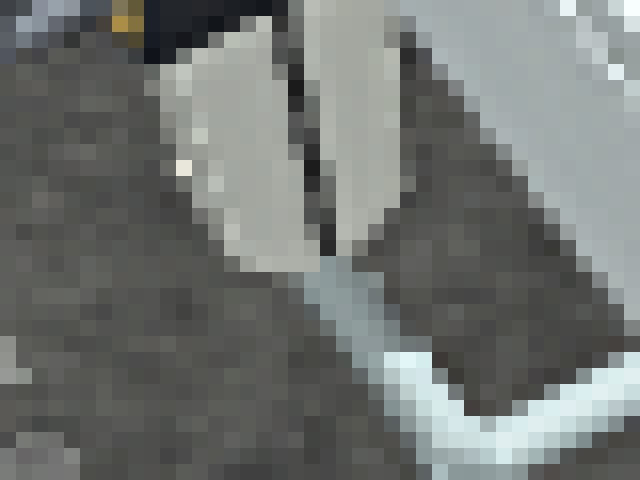

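Run:
```python
from h import *
print({k:getattr(bot,k) for k in dir(bot) if not k.startswith('_')})
```

```text
{'IKError': <class 'workcell.IKError'>, 'hold_point_z': 0.0188}
```

Run:
```python
from h import *
s=snapshot("scene"); C=con(cloud(s))
m=(abs(C[...,1])<.13)&(C[...,2]>.112)&(C[...,2]<.3)&(C[...,0]<.1)&(C[...,0]>-.35)
P=C[m]
for x in np.arange(-.3,.0,.02):
    q=P[(P[:,0]>=x)&(P[:,0]<x+.02)]
    if len(q)>3: print(round(x,2),len(q),np.sort(q[:,2])[[0,3]].round(3),q[:,1].min().round(3),q[:,1].max().round(3))
g=s["image"].astype(int); mus=(g[...,0]-g[...,2]>60)&(C[...,2]<.113)&(C[...,2]>.1)&(abs(C[...,0])<.12)
print("sachet",C[mus].min(0),C[mus].max(0))
```

```text
-0.28 66 [0.191 0.196] -0.034 0.034
-0.26 328 [0.169 0.17 ] -0.036 0.035
-0.24 194 [0.177 0.179] -0.035 0.034
-0.22 494 [0.177 0.18 ] -0.037 0.034
-0.2 519 [0.113 0.117] -0.038 0.01
-0.18 482 [0.113 0.114] -0.04 -0.006
-0.16 331 [0.113 0.115] -0.038 -0.004
-0.14 154 [0.177 0.179] -0.034 0.03
-0.12 205 [0.177 0.179] -0.034 0.032
-0.1 292 [0.166 0.169] -0.036 0.037
-0.08 48 [0.19  0.197] -0.036 0.034
-0.02 4 [0.113 0.117] -0.09 0.031
sachet [-0.03052106 -0.60009313  0.100033  ] [0.1163051  0.09085848 0.11287187]
```

The camera puts the fingertips and gripper body about 27 mm above where the reported TCP says they are, so the fingers closed above the bar. I'll correct z by what the camera shows: open, go 2.6 cm lower, and close again.

Call:
move_arm:
  rows:
    - [0,0,1,0,0,0,0.53]
    - [0,0,1,0,0,0,0.53]
    - [0,0,1,0,0,0,0.53]
    - [0,0,1,0,0,0,0.53]
    - [0,0,0,0,0,0,0.53]
    - [0,0,-1,0,0,0,0.53]
    - [0,0,-2,0,0,0,0.53]
    - [0,0,-2.6,0,0,0,0.53]
    - [0,0,-2.6,0,0,0,0.53]

```text
time_s: 4.7
tool_pos: [0.5496, 0.1287, 0.0303]
ee_rot: [-0.001, 0.765, 0.645, -0.001]
contact_force: [-0.3, -0.4, 0.3]
gripper_width: 0.0435
grasp_force: 0.0
```

Call:
move_arm:
  rows:
    - [0,0,0,0,0,0,1]
    - [0,0,0,0,0,0,1]
    - [0,0,0,0,0,0,1]
    - [0,0,0,0,0,0,1]
    - [0,0,0,0,0,0,1]
    - [0,0,0,0,0,0,1]
  force: 25

```text
time_s: 5.3
tool_pos: [0.5509, 0.1288, 0.0322]
ee_rot: [0.0, 0.765, 0.645, 0.0]
contact_force: [-0.8, 0.2, 1.7]
gripper_width: 0.009
grasp_force: 25.0
```

Call:
move_arm:
  rows:
    - [-0.5,0.08,0,0,0,0,1]
    - [-1.5,0.26,0,0,0,0,1]
    - [-2.5,0.43,0,0,0,0,1]
    - [-3.5,0.6,0,0,0,0,1]
    - [-4.5,0.77,0,0,0,0,1]
    - [-5.5,0.94,0,0,0,0,1]
    - [-6.5,1.12,0,0,0,0,1]
    - [-7.5,1.29,0,0,0,0,1]
    - [-8.5,1.46,0,0,0,0,1]
    - [-9.5,1.63,0,0,0,0,1]
    - [-10.5,1.8,0,0,0,0,1]
    - [-11.2,1.92,0,0,0,0,1]
    - [-11.5,1.97,0,0,0,0,1]
    - [-11.5,1.97,0,0,0,0,1]

```text
time_s: 6.7
tool_pos: [0.4342, 0.1488, 0.0322]
ee_rot: [-0.001, 0.765, 0.645, -0.001]
contact_force: [-0.7, -0.7, 10.1]
gripper_width: 0.0091
grasp_force: 25.0
```

Call:
move_arm:
  rows:
    - [-0.1,0.02,0,0,0,0,1]
    - [-0.2,0.03,0,0,0,0,1]
    - [-0.3,0.05,0,0,0,0,1]
    - [-0.4,0.07,0,0,0,0,1]
    - [-0.4,0.07,0,0,0,0,1]

```text
time_s: 7.2
tool_pos: [0.4329, 0.149, 0.0322]
ee_rot: [0.001, 0.765, 0.645, 0.001]
contact_force: [5.5, -1.9, 1.7]
gripper_width: 0.0091
grasp_force: 25.0
```

Call:
move_arm:
  rows:
    - [-0.2,0.03,0,0,0,0,1]
    - [-0.4,0.07,0,0,0,0,1]
    - [-0.4,0.07,0,0,0,0,1]
    - [-0.4,0.07,0,0,0,0,1]

```text
time_s: 7.6
tool_pos: [0.4332, 0.149, 0.0323]
ee_rot: [0.004, 0.765, 0.645, 0.004]
contact_force: [17.1, -6.0, -10.5]
gripper_width: 0.0093
grasp_force: 25.0
```

Call:
move_arm:
  rows:
    - [0.4,-0.07,0,0,0,0,1]
    - [0.4,-0.07,0,0,0,0,0.53]
    - [0.4,-0.07,0,0,0,0,0.53]
    - [0.4,-0.07,0,0,0,0,0.53]
    - [0.4,-0.07,0,0,0,0,0.53]
    - [0.4,-0.07,3,0,0,0,0.53]
    - [0.4,-0.07,7,0,0,0,0.53]
    - [0.4,-0.07,12,0,0,0,0.53]
    - [0,4,14,0,0,0,1]
    - [-3,8,14,0,0,0,1]
    - [-5,12,14,0,0,0,1]
    - [-7,16,14,0,0,0,1]
    - [-8,20,14,0,0,0,1]
    - [-10,25,14,0,0,0,1]
    - [-10,25,14,0,0,0,1]

```text
time_s: 9.1
tool_pos: [0.3247, 0.404, 0.1716]
ee_rot: [-0.001, 0.763, 0.647, -0.0]
contact_force: [-0.2, -0.4, -0.3]
gripper_width: 0.0001
grasp_force: 0.0
```

Run:
```python
from h import *
a=snapshot("scene"); b=snapshot("top")
A=cv2.resize(a["image"][140:250,150:260,::-1],(400,400),interpolation=cv2.INTER_CUBIC)
B=cv2.resize(b["image"][200:310,170:280,::-1],(400,400),interpolation=cv2.INTER_CUBIC)
cv2.imwrite("pics/d1.png",np.hstack([A,B]))
np.save("top1.npy",cloud(b));np.save("scene1.npy",cloud(a))
for X in(cloud(a),cloud(b)):
    C=con(X)
    m=(C[...,0]<-.115)&(C[...,0]>-.215)&(abs(C[...,1])<.12)
    for lo,hi in((.059,.07),(.05,.0585)):
        k,l,st,_=cv2.connectedComponentsWithStats((m&(C[...,2]>lo)&(C[...,2]<hi)).astype(np.uint8))
        for j in range(1,k):
            if st[j,4]>20: P=C[l==j]; print(lo,st[j].tolist(),np.median(P,0).round(4),P.min(0).round(3),P.max(0).round(3))
```

```text
0.059 [199, 210, 26, 22, 321] [-0.1617 -0.0487  0.0645] [-0.184 -0.071  0.059] [-0.136 -0.023  0.068]
0.05 [182, 185, 14, 11, 102] [-0.1623  0.0809  0.0537] [-0.178  0.064  0.05 ] [-0.146  0.099  0.058]
0.05 [195, 208, 35, 30, 219] [-0.1682 -0.0676  0.0543] [-0.193 -0.079  0.05 ] [-0.128 -0.012  0.058]
0.059 [231, 238, 20, 20, 343] [-0.1589 -0.0472  0.0644] [-0.182 -0.07   0.06 ] [-0.133 -0.024  0.069]
0.05 [227, 234, 28, 28, 251] [-0.1608 -0.0478  0.0545] [-0.191 -0.079  0.05 ] [-0.127 -0.015  0.058]
0.05 [184, 236, 14, 14, 141] [-0.1594  0.0824  0.0538] [-0.176  0.066  0.05 ] [-0.143  0.1    0.058]
```

View pics/d1.png

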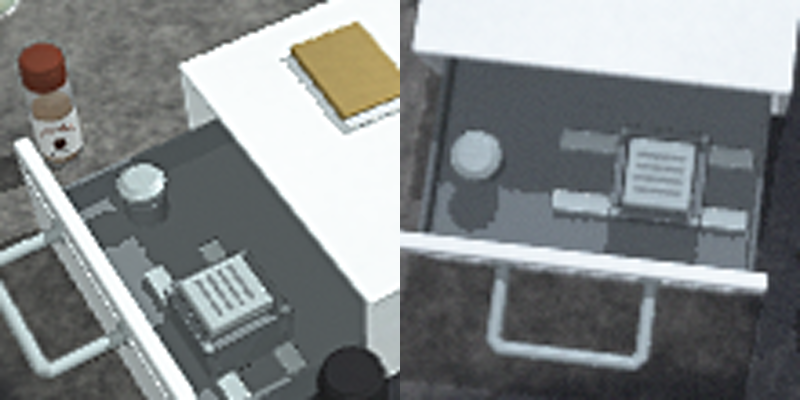

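The plate is at crop-right (660,173), console (-0.160,-0.048). The button is at (475,155), 130 mm away, so it's clear. Next I'll move above the plate.

Call:
move_arm:
  rows:
    - [3,-4,0,0,0,0,1]
    - [6,-8.5,0,0,0,0,1]
    - [9,-13,0,0,0,0,1]
    - [12,-17,0,0,0,0,1]
    - [15,-21.5,0,0,0,0,1]
    - [18,-26,0,0,0,0,1]
    - [20.5,-29.5,0,0,0,0,1]
    - [22.6,-32.5,0,0,0,0,1]
    - [22.6,-32.5,0,0,0,0,1]
    - [22.6,-32.5,-5,0,0,0,1]
    - [22.6,-32.5,-8,0,0,0,1]
    - [22.6,-32.5,-10,0,0,0,1]
    - [22.6,-32.5,-11.5,0,0,0,1]
    - [22.6,-32.5,-11.5,0,0,0,1]
    - [22.6,-32.5,-11.5,0,0,0,1]

```text
time_s: 10.7
tool_pos: [0.5532, 0.0743, 0.0572]
ee_rot: [-0.0, 0.765, 0.644, -0.0]
contact_force: [-0.7, 0.4, -0.2]
gripper_width: 0.0004
grasp_force: 0.0
```

```bash
cat > m.py <<'E'
from h import *
s=snapshot("scene"); C=con(cloud(s))
o=status.observe(); print(con(o['tool_pos'][None]).round(4),o['contact_force'].round(2))
m=(abs(C[...,0]+.16)<.05)&(abs(C[...,1]+.048)<.05)
f=m&(abs(C[...,1]+.055)<.006)&(abs(C[...,0]+.16)<.02)&(C[...,2]>.05)&(C[...,2]<.13)
P=C[m&(abs(C[...,0]+.16)<.021)&(C[...,1]<-.059)&(C[...,1]>-.068)&(C[...,2]>.04)&(C[...,2]<.08)]
print("plate z",len(P),np.median(P[:,2]).round(4))
r=C[(abs(C[...,0]+.16)<.031)&(C[...,1]<-.0735)&(C[...,1]>-.079)&(C[...,2]>.04)&(C[...,2]<.075)]
print("rim z",len(r),np.median(r[:,2]).round(4), np.percentile(r[:,2],80).round(4))
F=C[f]
for lo in np.arange(.05,.12,.005):
    q=F[(F[:,2]>=lo)&(F[:,2]<lo+.005)]
    if len(q): print(round(lo,3),len(q),q.min(0).round(3),q.max(0).round(3))
E
python3 m.py
python3 - <<'E'
from h import *
a=snapshot("scene");cv2.imwrite("pics/p1.png",cv2.resize(a["image"][160:250,180:280,::-1],None,fx=6,fy=6,interpolation=cv2.INTER_CUBIC))
E
```

```text
[[-0.156  -0.0521  0.0578]] [0.05 0.33 0.11]
plate z 58 0.0645
rim z 109 0.0508 0.0542
0.06 33 [-0.18  -0.061  0.062] [-0.141 -0.049  0.065]
0.065 29 [-0.178 -0.061  0.065] [-0.141 -0.049  0.067]
0.08 3 [-0.16  -0.06   0.081] [-0.151 -0.059  0.082]
0.085 1 [-0.159 -0.06   0.088] [-0.159 -0.06   0.088]
0.09 7 [-0.172 -0.061  0.092] [-0.143 -0.051  0.095]
0.095 8 [-0.172 -0.061  0.095] [-0.153 -0.057  0.1  ]
0.1 9 [-0.173 -0.061  0.101] [-0.141 -0.05   0.105]
0.105 6 [-0.173 -0.06   0.105] [-0.156 -0.05   0.108]
0.11 7 [-0.173 -0.061  0.11 ] [-0.146 -0.053  0.114]
0.115 10 [-0.174 -0.061  0.115] [-0.149 -0.049  0.119]
```

View pics/p1.png

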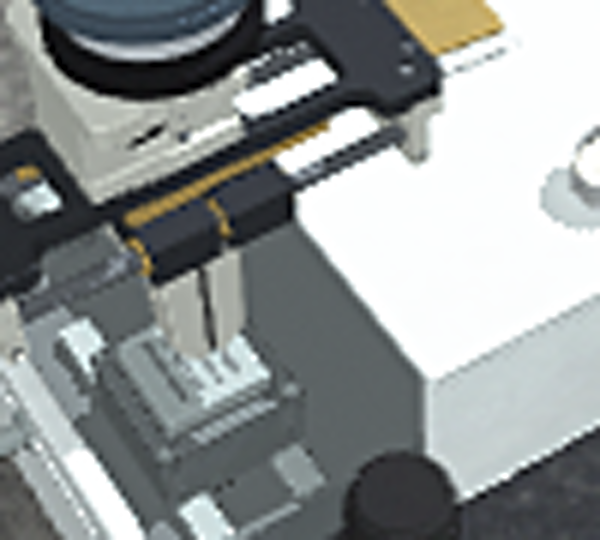

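Call:
move_arm:
  rows:
    - [-0.3,0.45,0,0,0,0,1]
    - [-0.3,0.45,-0.5,0,0,0,1]
    - [-0.3,0.45,-1,0,0,0,1]
    - [-0.3,0.45,-1.5,0,0,0,1]
    - [-0.3,0.45,-1.7,0,0,0,1]
    - [-0.3,0.45,-1.7,0,0,0,1]
    - [-0.3,0.45,-1.7,0,0,0,1]

```text
time_s: 11.5
tool_pos: [0.5505, 0.0795, 0.04]
ee_rot: [-0.0, 0.765, 0.645, -0.0]
contact_force: [-2.0, 0.8, 3.9]
gripper_width: 0.0006
grasp_force: 1.7
```

Call:
move_arm:
  rows:
    - [0,0,-0.1,0,0,0,1]
    - [0,0,-0.2,0,0,0,1]
    - [0,0,-0.2,0,0,0,1]

```text
time_s: 11.8
tool_pos: [0.5507, 0.0794, 0.038]
ee_rot: [-0.0, 0.765, 0.644, 0.0]
contact_force: [-1.3, 0.5, 4.4]
gripper_width: 0.0006
grasp_force: 2.0
```

Call:
move_arm:
  rows:
    - [0,0,-0.1,0,0,0,1]
    - [0,0,-0.2,0,0,0,1]
    - [0,0,-0.2,0,0,0,1]

```text
time_s: 12.1
tool_pos: [0.5509, 0.0794, 0.0359]
ee_rot: [0.0, 0.765, 0.645, 0.0]
contact_force: [-1.4, 1.4, 4.8]
gripper_width: 0.0005
grasp_force: 2.3
```

```bash
python3 m.py
```

```text
[[-0.1599 -0.0477  0.036 ]] [-1.16  1.24  3.67]
plate z 60 0.0598
rim z 104 0.0514 0.0547
0.055 18 [-0.178 -0.061  0.058] [-0.141 -0.049  0.06 ]
0.06 36 [-0.179 -0.061  0.06 ] [-0.14  -0.051  0.065]
0.065 10 [-0.167 -0.058  0.065] [-0.148 -0.055  0.07 ]
0.07 14 [-0.175 -0.059  0.07 ] [-0.148 -0.053  0.075]
0.075 19 [-0.176 -0.059  0.075] [-0.148 -0.05   0.08 ]
0.08 16 [-0.176 -0.058  0.08 ] [-0.147 -0.05   0.085]
0.085 15 [-0.176 -0.059  0.085] [-0.146 -0.054  0.09 ]
0.09 20 [-0.177 -0.059  0.09 ] [-0.146 -0.051  0.095]
0.095 19 [-0.176 -0.058  0.095] [-0.146 -0.05   0.1  ]
0.1 20 [-0.177 -0.059  0.101] [-0.146 -0.053  0.105]
0.105 15 [-0.174 -0.058  0.105] [-0.145 -0.055  0.11 ]
0.11 19 [-0.177 -0.059  0.11 ] [-0.144 -0.055  0.115]
0.115 1 [-0.149 -0.057  0.116] [-0.149 -0.057  0.116]
```

Call:
move_arm:
  rows:
    - [0,0,-0.1,0,0,0,1]
    - [0,0,-0.2,0,0,0,1]
    - [0,0,-0.3,0,0,0,1]
    - [0,0,-0.4,0,0,0,1]
    - [0,0,-0.5,0,0,0,1]
    - [0,0,-0.5,0,0,0,1]
    - [0,0,-0.5,0,0,0,1]

```text
time_s: 12.85
tool_pos: [0.551, 0.0794, 0.0311]
ee_rot: [0.0, 0.765, 0.644, 0.0]
contact_force: [-1.3, 1.0, 5.7]
gripper_width: 0.0005
grasp_force: 3.1
```

```bash
cat > m2.py <<'E'
from h import *
def pl(C):
    P=C[(abs(C[...,0]+.16)<.021)&(C[...,1]<-.060)&(C[...,1]>-.068)&(C[...,2]>.04)&(C[...,2]<.08)]
    w=C[(abs(C[...,0]+.16)<.028)&(C[...,1]<-.0745)&(C[...,1]>-.078)&(C[...,2]>.051)&(C[...,2]<.058)]
    roof=C[(abs(C[...,0]+.03)<.04)&(C[...,1]<-.07)&(C[...,1]>-.12)&(abs(C[...,2]-.1)<.006)]
    return np.median(P[:,2]),np.median(w[:,2]),np.median(roof[:,2])
print("released",np.round(pl(con(np.load("scene1.npy"))),4))
L=[];F=[];Z=[]
for i in range(8):
    L.append(pl(con(cloud(snapshot("scene"))))); o=status.observe(); F.append(o["contact_force"]);Z.append(o["tool_pos"][2])
print("now",np.mean(L,0).round(4),np.std(L,0).round(4),np.mean(F,0).round(2),np.mean(Z).round(4),o['time_s'])
E
python3 m2.py
```

```text
released [0.0647 0.0542 0.1007]
now [0.0551 0.0544 0.1006] [0.0002 0.0003 0.0001] [-1.83  0.97  6.  ] 0.0312 13.25
```

Call:
move_arm:
  rows:
    - [0,0,-0.05,0,0,0,1]
    - [0,0,-0.05,0,0,0,1]
    - [0,0,-0.05,0,0,0,1]
    - [0,0,-0.05,0,0,0,1]

```text
time_s: 13.65
tool_pos: [0.5511, 0.0794, 0.0307]
ee_rot: [0.0, 0.765, 0.645, 0.0]
contact_force: [-2.9, 0.7, 6.1]
gripper_width: 0.0004
grasp_force: 3.1
```

```bash
python3 m2.py
python3 - <<'E'
from h import *
s=snapshot("scene"); save(s,"end.png"); C=con(cloud(s))
b=C[(C[...,2]>.07)&(C[...,2]<.09)&(C[...,0]<-.265)&(C[...,0]>-.31)&(abs(C[...,1])<.06)]
print("bar",len(b),np.median(b,0).round(4))
E
```

```text
released [0.0647 0.0542 0.1007]
now [0.0546 0.0541 0.1006] [0.0002 0.0001 0.0001] [-2.    0.79  5.97] 0.0307 14.05
bar 233 [-0.2866 -0.0073  0.0803]
```

View pics/end.png

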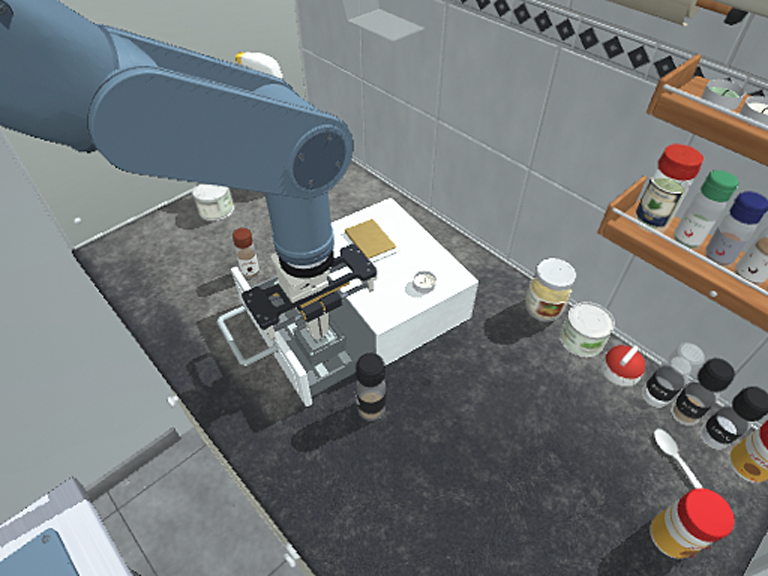

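Run:
```python
from h import *
def f(C):
    b=C[(C[...,2]>.07)&(C[...,2]<.09)&(C[...,0]<-.265)&(C[...,0]>-.31)&(C[...,1]<.04)&(C[...,1]>-.045)]
    e=C[(C[...,2]>.092)&(C[...,2]<.1)&(C[...,0]<-.2)&(C[...,0]>-.26)&(C[...,1]<-.09)&(C[...,1]>-.125)]
    return np.r_[np.median(b[:,0]),np.median(e[:,0]),np.percentile(e[:,0],[5,95])].round(4)
print(f(con(np.load("scene1.npy"))), f(con(np.load("top1.npy"))))
for i in range(3): print(f(con(cloud(snapshot("scene")))),status.observe()['contact_force'].round(1))
```

```text
[-0.2897 -0.2273 -0.2323 -0.2217] [-0.2872 -0.2251 -0.2304 -0.2193]
[-0.2893 -0.2265 -0.2318 -0.221 ] [-1.4  0.   7.3]
[-0.2891 -0.2267 -0.2319 -0.2212] [-1.4  1.2  7.1]
[-0.2891 -0.2266 -0.2318 -0.2209] [-2.   1.1  6.1]
```

Call:
move_arm:
  rows:
    - [-0.1,0.02,0,0,0,0,1]
    - [-0.2,0.03,0,0,0,0,1]
    - [-0.2,0.03,0,0,0,0,1]
    - [-0.2,0.03,0,0,0,0,1]
    - [-0.2,0.03,0,0,0,0,1]

```text
time_s: 14.75
tool_pos: [0.551, 0.0794, 0.0314]
ee_rot: [0.002, 0.765, 0.644, 0.002]
contact_force: [0.4, 0.5, 6.0]
gripper_width: 0.0002
grasp_force: 3.0
```

```bash
python3 m2.py
python3 - <<'E'
from h import *
def f(C):
    b=C[(C[...,2]>.07)&(C[...,2]<.09)&(C[...,0]<-.265)&(C[...,0]>-.31)&(C[...,1]<.04)&(C[...,1]>-.045)]
    e=C[(C[...,2]>.092)&(C[...,2]<.1)&(C[...,0]<-.2)&(C[...,0]>-.26)&(C[...,1]<-.09)&(C[...,1]>-.125)]
    return np.r_[np.median(b[:,0]),np.median(e[:,0])].round(4)
for i in range(3): print(f(con(cloud(snapshot("scene")))),status.observe()['tool_pos'].round(4))
E
```

```text
released [0.0647 0.0542 0.1007]
now [0.0554 0.0541 0.1007] [0.0001 0.0002 0.    ] [1.13 0.56 6.12] 0.0313 15.15
[-0.2893 -0.227 ] [0.551  0.0794 0.0314]
[-0.2893 -0.2269] [0.551  0.0794 0.0314]
[-0.2893 -0.227 ] [0.551  0.0794 0.0313]
```

Call:
move_arm:
  rows:
    - [0,0,-0.07,0,0,0,1]
    - [0,0,-0.07,0,0,0,1]
    - [0,0,-0.07,0,0,0,1]
    - [0,0,-0.07,0,0,0,1]
    - [0,0,-0.07,0,0,0,1]

```text
time_s: 15.8
tool_pos: [0.551, 0.0794, 0.0307]
ee_rot: [0.002, 0.765, 0.644, 0.002]
contact_force: [1.5, 0.3, 6.1]
gripper_width: 0.0002
grasp_force: 3.1
```

```bash
python3 m2.py
```

```text
released [0.0647 0.0542 0.1007]
now [0.0547 0.0542 0.1007] [0.0002 0.0003 0.    ] [1.19 0.28 6.38] 0.0307 16.2
```

The plate is down 10.0 mm and steady at 6.3 N, and the drawer is out, so I'm handing in.

```bash
python3 -c "
from workcell import workorder
print(workorder.close_job())"
```

```text
the job is handed in; nothing more can be done
None
```

I handed the job in at about 16 s with the drawer pulled to its stop (within about 1 mm after release) and the fingers holding the plate about 10 mm down, flush with the rim by camera to about 0.5 mm; I never touched the mushroom button and saw nothing around the console disturbed.

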